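Crank a slide rack under the label reader

ROBOT

A 6-joint arm with a two-finger parallel gripper is mounted at the origin on the work surface. World frame = base frame: x ahead of the robot, y to its left, z up, the work surface at z = 0. Lengths are in m, angles in rad, forces in N, time in s.
With the tool pointing down it reaches from about 0.275 to 0.85 m from the base axis. Payload 19 kg.
Tool frame: the origin (TCP) lies at the centre of the arm's flange, where the gripper is bolted on; the fingertips stand 173 mm ahead of it and the grasp point (between the pads) lies 155 mm ahead of it; y points along the fingers, z is the direction in which the jaws open and shut, and the axes are right-handed (so a half turn about y gives the same grasp; the last joint's range is limited). The gripper opens to 85 mm and grips with 20 to 120 N. Pads are 22 mm wide; open, the fingers measure 114 mm over their backs; the gripper's body (76 mm by 85 mm) begins 54 mm behind the grasp point. The pads swing forward as they close: fully open they stand 13 mm farther back than shut.
Start: joints at [-1.343, 0.15, 1.437, -0, 1.554, -0.134], TCP at [0.204, -0.538, 0.405] pointing down, gripper open.
Joint ranges: [-2.8, 2.8], [-0.68, 2.1], [0.12, 2.68], [-1.39, 4.53], [0.16, 2.79], [-2.81, 2.81]. Speed limits (rad/s): [1.89, 1.89, 2.22, 3.01, 3.01, 3.01].

INTERFACE

Orientations are given as a unit quaternion [w, x, y, z].
In Python, from bench import ctrl, imaging gives the robot as it stands.
- The arm moves only by the shell command python3 -m pendant 'ROWS'. ROWS is JSON, a list that holds one entry, the list of rows, each a list of 7 numbers: the turn, a rotation vector about the tool's x, y, z in degrees, then the shift along the tool's x, y, z in m, then the closure, from -1 (fully open) to 1 (shut). In form: [[[rx, ry, rz, x, y, z, grip], ...]]. A call has 1 to 10 rows; each row is the pose to reach, as a shift and turn from the pose measured when the call began, along the tool's axes at that moment; what a row does not reach only later rows make up. A row lasts 1/8 s, in which the tool goes at most 62.5 mm and 10.7 degrees, less where a joint would pass 70% of its speed; a pose out of reach is approached as far as the arm can. A call with a gripper value outside its range is refused whole. The fingers move at their own pace and stop on an object; the grip force is fixed at half the most. Time passes only in rows, so rows that repeat a pose let the fingers close. It gives the time, the measured TCP pose, the force and the opening at its end, in the units of the state.
- ctrl.state(): the state, without advancing time (a new reading comes with each control period).
- imaging.read_camera(name): name is "side" or "top" or "wrist"; returns (picture, depth): 384x512x3 uint8, red, green, blue; 384x512 float32, m along the optical axis (not along the pixel's ray), 0 where there is no reading.
- imaging.get_calibration(name): a dict with "mtx" (3x3 intrinsics, pixels), "eye" and "rotation" of the camera in the world. Camera axes: x right, y down, z forward; pixel columns grow to the right and rows downward; lengths in m; the calibration is good to about 2 mm. A picture is of the moment at which its call begins: read the wrist's pose just before it. get_calibration takes no time and is no camera call; for the wrist camera it gives the pose at the moment of the call.
- ctrl.close_job(): hands the job in, once; it reports no verdict.
The state is a dict: "t": time; "qpos": joint angles; "dq": joint speeds; "tau": joint torques, N m; "position": TCP position; "orientation": TCP orientation; "contact_force": force on the tool from outside, world axes, zero at the start; "torque": the same for the moment, N m; "grip_width": finger opening in m.
Only numpy, scipy, OpenCV 4.12 (cv2) and the standard library are available. Lean on these libraries where they do the work, as an engineer would, in place of code of your own. Each camera call takes 0.05 s, during which the arm holds its last target. There are 200 camera calls.

TASK

Set the blue slide rack gently down in the tray of the slide-label reader, flat on its floor with the handle running along the rail, and let go of it. Then turn the crank by its loose orange sleeve, keeping hold of the sleeve whenever the crank turns, until the tray's yellow pointer stands level with the red mark under the reading head, and let go. Move the tray only with the crank, and leave the white rack where it is.

Things in the scene. Friction and masses are not known exactly. Their poses are not given: they have to be found in the camera images.
- blue_rack: Loose blue plastic rack of microscope slides, about 0.22 kg: floor 76 (its x) x 90 (its y) mm, slides up to 34 mm high, and over them a straight handle bar along its y, 12 mm wide in x, 90 mm long, 10 mm tall, its middle 73 mm above the underside; clear height of 34 mm between slides and bar. Origin: centre of the underside. Stands on the bench in front of or beyond the left end of the reader; either end may point forward. The same both ways round for this task.
- white_rack: A like rack in white, a bystander that stays. Same origin, size and axes.
- reader: Fixed slide-label reader, white base 150 (its x) x 475 (its y) mm, 30 mm high, on the bench; its rail runs along its y, at its x = 0. z up. Origin on the bench surface under the rail. At its -y end a white gearbox 120 x 120 mm, 86 mm high, centred 210 mm from the origin, carries the crank; the tray slides along the rail to +y.
- head: Fixed reading head of the reader, axes parallel to the reader's, set at a varying place along the rail (90 to 130 mm to +y of the reader's origin): a grey post 45 mm wide at the side nearest the robot (its x -97 to -75 mm) and a white arm over the rail from x -97 to +27 mm, underside 165 mm, top 205 mm above the bench (its lens hangs 14 mm lower). The blue rack in the tray passes beneath. Origin on the bench under the rail.
- tray (a point): Centre of the upper side of the floor of the aluminium tray on the carriage, 44 mm above the bench; moves with the carriage; axes parallel to the reader's. The inside is 92 (x) x 106 (y) mm, the rim 10 mm high and 4 mm thick, so that the rack has 8 mm to spare on every side.
- pointer (a point): Tip of the yellow pointer that sticks out of the tray's +x side (the side away from the robot), at the middle of its length, 74 mm from the rail's centreline, 46 mm above the bench.
- mark (a point): The red mark, 10 mm wide along y, on a small grey stub of the reading head beside the rail on the +x side, 46 mm above the bench; this point lies at the middle of the mark. Axes parallel to the reader's. The pointer is level with it when both have the same y along the rail.
- crank_axis (a point): Point on the upright axis of the crank, at the height of the middle of the sleeve (134.5 mm above the bench). Axes parallel to the reader's.
- sleeve: Orange grip sleeve with black ribs, upright, 28 mm diameter, 65 mm long, from 102 to 167 mm above the bench, spinning freely on the crank's pin, so that a gripper holding it need not turn as it goes round; the steel crank arm below it reaches up to 98 mm. Origin: its middle, 55 mm from the crank's axis. Its own rotation about z means nothing.
- crank (a joint): Crank angle, rad, growing as it turns clockwise seen from above; at 0 the arm points to the reader's -x, at pi/2 to its +y, at pi to its +x. Range 0 to 17 (several turns); starts between 0 and 3.3. Turning it takes about 0.3 N m (6 N at the sleeve) and it stays where it is left.
- carriage (a joint): Carriage travel, m, to the reader's +y, geared to the crank: 10 mm per radian (63 mm a turn), 0 when the crank is at 0 and the tray is 20 mm to -y of the reader's origin. The mark is reached at 0.11 to 0.15.
Mind the look-alikes: they are no part of the job. What is meant by the blue_rack is not turquoise, and is the larger of those in its own colour. Of the things that look like the head, the larger one is meant.

How it is judged:
By the outcome, as a careful person would: the job done as asked, in the order asked, and still so for the second after the job is handed in, with the robot touching nothing.
It also fails if it takes over 70 s, if anything falls off the work surface, if the arm or the gripper's body presses on something with over 40 N, if the wrist force passes 120 N, or if a joint passes its speed limit or range.

## Working session

There is one attempt and no reset: what is moved stays moved. The work goes in short steps, Python scripts to look and compute and a shell command to move; the robot and the scene stay as the last step left them, time stands still between calls to the robot, and variables do not carry over. Pictures are saved under pics/ and viewed, about 8 in all and at most 12, crops included, and the job is handed in when it is done.

```bash
mkdir -p pics
cat > h.py <<'E'
import numpy as np, cv2
from bench import ctrl, imaging
from scipy.spatial.transform import Rotation as R
def cloud(name):
    c=imaging.get_calibration(name); p,d=imaging.read_camera(name)
    K=np.array(c["mtx"]);v,u=np.mgrid[:384,:512]
    X=np.stack([(u-K[0,2])/K[0,0]*d,(v-K[1,2])/K[1,1]*d,d],-1)
    W=X@np.array(c["rotation"]).T+np.array(c["eye"])
    W[d==0]=np.nan
    return p,d,W
def save(n,p): cv2.imwrite(f"pics/{n}.png",cv2.cvtColor(p,cv2.COLOR_RGB2BGR))
def pose():
    s=ctrl.state();q=s["orientation"]
    return np.array(s["position"]),R.from_quat([q[1],q[2],q[3],q[0]]).as_matrix()
def delta(p): # tool-frame shift to reach world TCP p
    P,M=pose(); return M.T@(np.array(p)-P)
E
python3 - <<'E'
from h import *
for n in("top","side"):
    c=imaging.get_calibration(n);print(n,c["eye"],np.round(c["rotation"],3).tolist(),c["mtx"])
    p,d,W=cloud(n);save(n+"0",p);np.savez(n+"0",p=p,W=W)
    print(np.nanmin(W[...,2]),np.nanmedian(W[...,2]))
print(pose(),ctrl.state()["t"])
a=[cv2.imread(f"pics/{n}0.png") for n in("top","side")]
E
```

```text
top [0.24506829 0.07310016 1.2370386 ] [0.062, -0.701, 0.708, -0.066] [[493.47958191   0.         264.39035307]
 [  0.         493.47958191 187.48341713]
 [  0.           0.           1.        ]]Traceback (most recent call last):
  File "<stdin>", line 4, in <module>
  File "h.py", line 8, in cloud
    W=X@np.array(c["rotation"]).T+np.array(c["eye"])
      ~^~~~~~~~~~~~~~~~~~~~~~~~~~
ValueError: matmul: Input operand 1 has a mismatch in its core dimension 0, with gufunc signature (n?,k),(k,m?)->(n?,m?) (size 4 is different from 3)
```

```bash
sed -i 's/W=X@np.array(c\["rotation"\]).T/q=c["rotation"]; W=X@R.from_quat([q[1],q[2],q[3],q[0]]).as_matrix().T/' h.py
python3 - <<'E'
from h import *
for n in("top","side"):
    c=imaging.get_calibration(n);print(n,c["eye"],np.round(c["rotation"],3).tolist())
    p,d,W=cloud(n);save(n+"0",p);np.savez(n+"0",p=p,W=W)
    print(np.nanpercentile(W[...,2],[0.5,10,50]))
    b=np.abs(W[...,2])<.01; print(b.sum())
print(pose(),ctrl.state()["t"])
E
```

```text
top [0.24506829 0.07310016 1.2370386 ] [0.062, -0.701, 0.708, -0.066]
[-0.6655626  -0.00332743  0.00112598]
134345
side [-0.1907969   0.33707555  0.84905588] [0.207, -0.521, 0.769, -0.307]
[-0.27401156 -0.0027678   0.0025977 ]
91434
(array([ 0.20351416, -0.53775543,  0.40423549]), array([[-9.35265918e-01, -1.98661835e-04,  3.53945791e-01],
       [-3.53945823e-01,  8.91207104e-04, -9.35265503e-01],
       [-1.29637443e-04, -9.99999583e-01, -9.03831157e-04]])) 0.15
```

View pics/top0.png

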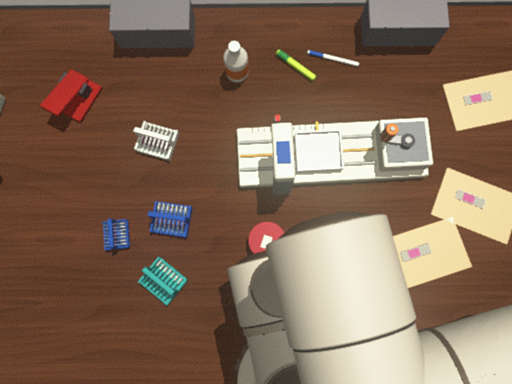

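View pics/side0.png

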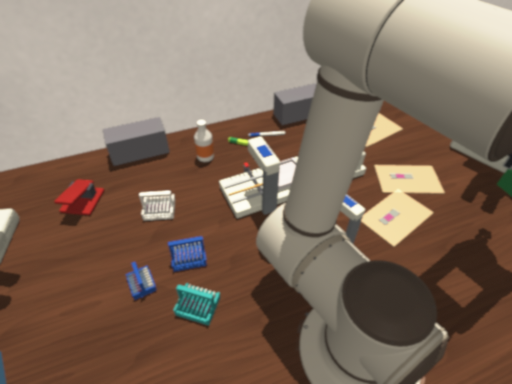

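Run:
```python
from h import *
z=np.load("top0.npz");p=z["p"];W=z["W"]
hsv=cv2.cvtColor(p,cv2.COLOR_RGB2HSV).astype(int);H,S,V=hsv[...,0],hsv[...,1],hsv[...,2]
def box(u0,u1,v0,v1):
    m=np.zeros(H.shape,bool);m[v0:v1,u0:u1]=1;return m
def rep(n,m):
    q=W[m];q=q[~np.isnan(q[:,0])];print(n,len(q),np.round(q.mean(0),4),np.round(q.min(0),3),np.round(q.max(0),3))
    if len(q)>4:
        r=cv2.minAreaRect((q[:,:2]*1000).astype(np.float32));print("   rect",np.round(r[0],1),np.round(r[1],1),round(r[2],1))
bl=(H>100)&(H<130)&(S>120)&box(140,200,190,250)
rep("blue",bl);rep("bluebar",bl&(W[...,2]>.06)); rep("blue2",(H>100)&(H<130)&(S>120)&box(95,135,210,260))
rep("sleeve",(H<15)&(S>170)&(V>120)&box(380,400,115,145)); rep("sleeve top",(H<18)&(S>150)&box(380,400,115,145)&(W[...,2]>.15))
rep("pointer",(H>18)&(H<35)&(S>140)&box(310,325,115,135))
rep("mark",((H<8)|(H>172))&(S>140)&box(268,288,108,126))
Z=W[...,2]
rep("gear",(abs(Z-.086)<.006)&box(370,440,110,185))
rep("base",(abs(Z-.03)<.005)&(S<60)&box(225,440,105,200))
rep("headtop",(abs(Z-.205)<.01)&box(255,310,100,200))
rep("trayrim",(abs(Z-.054)<.004)&box(290,350,125,180)); rep("trayfloor",(abs(Z-.044)<.004)&box(292,345,128,178))
rep("disc",box(250,284,223,252)&(S>130)&((H<8)|(H>172)))
rep("white",box(130,185,115,165)&(Z>.06))
cv2.imwrite("pics/c1.png",cv2.cvtColor(cv2.resize(p[100:260,90:440],None,fx=2.28,fy=2.28,interpolation=cv2.INTER_CUBIC),cv2.COLOR_RGB2BGR))
```

```text
blue 602 [0.385 0.296 0.037] [ 0.347  0.249 -0.002] [0.433 0.353 0.084]
   rect [391.  301.3] [97.5 75.4] 81.1
bluebar 193 [0.3906 0.2965 0.0769] [0.379 0.253 0.067] [0.401 0.342 0.084]
   rect [390.9 297.5] [89.7 12.2] 81.3
blue2 393 [0.3516 0.4322 0.0278] [ 0.318  0.401 -0.001] [0.389 0.466 0.065]
   rect [354. 434.] [69.2 59.8] 6.6
sleeve 11 [ 0.5741 -0.2242  0.1663] [ 0.56  -0.233  0.164] [ 0.584 -0.212  0.169]
   rect [ 571.9 -223.7] [23.7 19.7] 12.7
sleeve top 77 [ 0.5708 -0.221   0.1666] [ 0.558 -0.235  0.162] [ 0.584 -0.209  0.173]
   rect [ 571.6 -221.9] [23.9 26.5] 43.8
pointer 6 [ 0.6212 -0.0663  0.0513] [ 0.612 -0.068  0.049] [ 0.627 -0.065  0.053]
   rect [619.2 -66.5] [ 2.4 15.2] 87.8
mark 29 [0.6446 0.0305 0.0404] [ 0.634  0.025 -0.   ] [0.666 0.035 0.053]
   rect [650.1  30.9] [10.3 32.6] 86.3
gear 1817 [ 0.5592 -0.2816  0.0857] [ 0.502 -0.338  0.08 ] [ 0.625 -0.214  0.092]
   rect [ 564.2 -275.7] [120.4 123. ] 2.5
base 4526 [ 0.5455 -0.065   0.0298] [ 0.453 -0.344  0.025] [0.635 0.133 0.035]
   rect [ 558.2 -101.1] [181.5 472.4] 6.2
headtop 1164 [0.5134 0.0257 0.2046] [0.452 0.    0.195] [0.578 0.051 0.212]
   rect [515.7  25.4] [125.9  45.1] 2.7
trayrim 292 [ 0.5574 -0.071   0.0534] [ 0.502 -0.128  0.05 ] [ 0.618 -0.012  0.058]
   rect [560.8 -70.3] [113.9 114.2] 2.7
trayfloor 1394 [ 0.5557 -0.071   0.0437] [ 0.503 -0.136  0.04 ] [ 0.612 -0.012  0.048]
   rect [558.4 -75.1] [108.1 123.7] 2.4
disc 579 [0.3476 0.0695 0.047 ] [ 0.294  0.02  -0.004] [0.38  0.103 0.644]
   rect [343.   65.8] [80.1 85.5] 73.0
white 203 [0.5916 0.3379 0.0757] [0.575 0.295 0.06 ] [0.61  0.385 0.083]
   rect [592.8 340.2] [91.6 13.5] 72.9
```

View pics/c1.png

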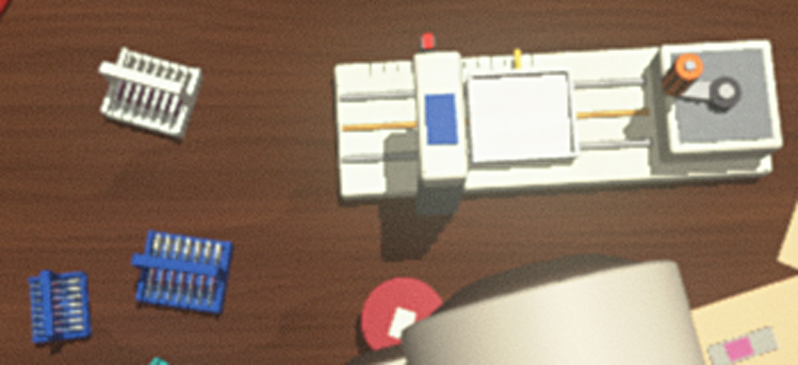

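Top picture: the blue rack (larger blue) is at about (170,219), the sleeve at (391,130), the pointer at (317,126), the mark at (277,118) and the head at (283,155). Reader yaw is about 2.55°, and the heights match those given. Next, working out the move to above the rack.

```bash
cat >> h.py <<'E'
def go(*pts):
    for p in pts: print(p,"->",np.round(delta(p),3))
    P,M=pose();s=ctrl.state();print("now",np.round(P,4),"tool z az",round(np.degrees(np.arctan2(M[1,2],M[0,2])),2),"down",np.round(M[2,1],4),"q",np.round(s["qpos"],2),"w",round(s["grip_width"],4),"F",np.round(s["contact_force"],1),"t",s["t"])
E
python3 -c "
from h import *
go((.33,-.1,.43),(.391,.2975,.36),(.391,.2975,.228))"
```

```text
(0.33, -0.1, 0.43) -> [-0.273 -0.025 -0.365]
(0.391, 0.2975, 0.36) -> [-0.471  0.045 -0.715]
(0.391, 0.2975, 0.228) -> [-0.471  0.177 -0.715]
now [ 0.2035 -0.5378  0.4042] tool z az -69.27 down -1.0 q [-1.34  0.15  1.44  0.    1.55 -0.13] w 0.0852 F [-0.8 -0.5  0.3] t 0.15
```

```bash
python3 -m pendant '[[[0,-8,0,-0.03,-0.025,-0.045,-1],[0,-16,0,-0.07,-0.025,-0.09,-1],[0,-24,0,-0.11,-0.025,-0.14,-1],[0,-32,0,-0.15,-0.025,-0.19,-1],[0,-40,0,-0.19,-0.025,-0.24,-1],[0,-48,0,-0.23,-0.025,-0.29,-1],[0,-56,0,-0.25,-0.025,-0.33,-1],[0,-60.6,0,-0.273,-0.025,-0.365,-1],[0,-60.6,0,-0.273,-0.025,-0.365,-1],[0,-60.6,0,-0.273,-0.025,-0.365,-1]]]'
python3 -c "
from h import *
go((.391,.2975,.36),(.391,.2975,.228))"
```

```text
t: 1.4
position: [0.3296, -0.1, 0.4296]
orientation: [0.461, -0.461, 0.537, -0.536]
contact_force: [-0.5, -0.4, -0.1]
grip_width: 0.0856
(0.391, 0.2975, 0.36) -> [-0.402  0.07   0.001]
(0.391, 0.2975, 0.228) -> [-0.402  0.202  0.001]
now [ 0.3296 -0.1     0.4296] tool z az -8.68 down -1.0 q [-0.52 -0.36  1.85  0.    1.65 -0.37] w 0.0856 F [-0.5 -0.4 -0.1] t 1.4
```

Sign and pose are as planned. On to above the rack, half closed, then a wrist look.

```bash
python3 -m pendant '[[[0,0,0,-0.06,0.01,0,-0.2],[0,0,0,-0.12,0.02,0,-0.2],[0,0,0,-0.18,0.03,0,-0.2],[0,0,0,-0.24,0.04,0,-0.2],[0,0,0,-0.3,0.05,0,-0.2],[0,0,0,-0.36,0.06,0,-0.2],[0,0,0,-0.402,0.07,0.001,-0.2],[0,0,0,-0.402,0.07,0.001,-0.2],[0,0,0,-0.402,0.07,0.001,-0.2]]]'
python3 - <<'E'
from h import *
go((.391,.2975,.228))
p,d,W=cloud("wrist");save("w1",p)
p2,d2,W2=cloud("top")
for p,W in((p,W),(p2,W2)):
    h=cv2.cvtColor(p,cv2.COLOR_RGB2HSV);m=(h[...,0]>100)&(h[...,0]<130)&(h[...,1]>100)&(W[...,2]>.06)&(W[...,2]<.09)&(abs(W[...,0]-.39)<.07)&(abs(W[...,1]-.3)<.08)
    q=W[m];print(len(q),q.mean(0) if len(q) else 0)
    if len(q): print(cv2.minAreaRect((q[:,:2]*1000).astype(np.float32)),np.percentile(q[:,2],[5,50,95]))
# tray region, from top, arm away
W=W2;Z=W[...,2];h=cv2.cvtColor(p2,cv2.COLOR_RGB2HSV)
for n,c,a in(("gear",(.564,-.276),(abs(Z-.086)<.006)),("rim",(.556,-.07),abs(Z-.054)<.004),("head",(.516,.025),abs(Z-.205)<.01)):
    q=W[a&(np.hypot(W[...,0]-c[0],W[...,1]-c[1])<.1)];print(n,len(q),cv2.minAreaRect((q[:,:2]*1000).astype(np.float32)))
save("top1",p2)
E
```

```text
t: 2.52
position: [0.392, 0.2963, 0.3595]
orientation: [0.46, -0.461, 0.537, -0.537]
contact_force: [1.0, -0.3, -0.8]
grip_width: 0.051
(0.391, 0.2975, 0.228) -> [-0.001  0.131 -0.001]
now [0.392  0.2963 0.3595] tool z az -8.76 down -1.0 q [ 0.49 -0.    1.69  0.    1.45  0.64] w 0.051 F [ 1.  -0.3 -0.8] t 2.525
1113 [0.39255164 0.30357021 0.07689787]
((392.1733093261719, 300.0616760253906), (88.40411376953125, 11.94826602935791), 81.00231170654297) [0.07532421 0.07719739 0.07847739]
7 [0.39266043 0.30980711 0.07920435]
((392.4529113769531, 309.8255615234375), (10.272931098937988, 9.00113582611084), 86.66699981689453) [0.07619929 0.07804962 0.08261278]
gear 1824 ((564.0675659179688, -275.6361999511719), (119.62178039550781, 124.0748062133789), 2.5272419452667236)
rim 291 ((564.1815795898438, -70.36639404296875), (119.67578125, 114.63770294189453), 2.341986656188965)
head 1163 ((516.1500854492188, 25.418333053588867), (126.13851928710938, 45.15397644042969), 2.6851441860198975)
```

View pics/w1.png

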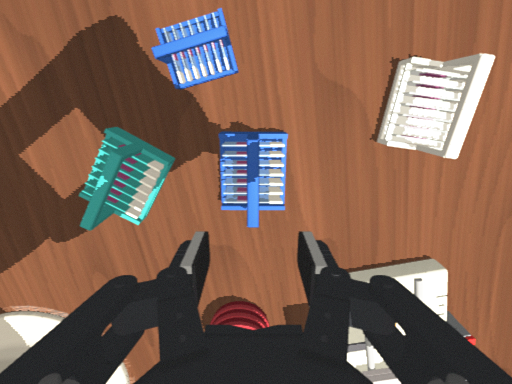

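The wrist picture shows the bar centred between the fingers (column 252, rows 135–225). Descending and gripping.

```bash
python3 -m pendant '[[[0,0,0,-0.002,0.04,0,-0.2],[0,0,0,-0.002,0.08,0,-0.2],[0,0,0,-0.002,0.11,0,-0.2],[0,0,0,-0.002,0.131,0,-0.2],[0,0,0,-0.002,0.131,0,-0.2],[0,0,0,-0.002,0.131,0,1],[0,0,0,-0.002,0.131,0,1],[0,0,0,-0.002,0.131,0,1],[0,0,0,-0.002,0.131,0,1],[0,0,0,-0.002,0.131,0,1]]]'
python3 -m pendant '[[[0,0,0,0,0,0,1],[0,0,0,0,-0.02,0,1],[0,0,0,0,-0.05,0,1],[0,0,0,0,-0.1,0,1],[0,0,0,0,-0.15,0,1],[0,0,0,0,-0.2,0,1],[0,0,0,0,-0.2,0,1]]]'
python3 - <<'E'
from h import *
go((.47,.2,.45),(.556,-.07,.45))
p,d,W=cloud("wrist");save("w2",p)
h=cv2.cvtColor(p,cv2.COLOR_RGB2HSV);b=(h[...,0]>100)&(h[...,0]<130)&(h[...,1]>100)
P,M=pose()
T=(W-P)@M
m=b&(T[...,1]>.12)&(T[...,1]<.26)&(np.hypot(T[...,0],T[...,2])<.1)
q=T[m];print(len(q),q.min(0),q.max(0))
bar=q[(q[:,1]<.165)];print("bar",len(bar),cv2.minAreaRect((bar[:,[0,2]]*1000).astype(np.float32)),bar[:,1].min())
print("all",cv2.minAreaRect((q[:,[0,2]]*1000).astype(np.float32)))
E
```

```text
t: 3.88
position: [0.3921, 0.2982, 0.2299]
orientation: [0.461, -0.46, 0.537, -0.537]
contact_force: [-2.6, -1.4, 8.1]
grip_width: 0.0107
t: 4.75
position: [0.392, 0.298, 0.4335]
orientation: [-0.463, 0.458, -0.536, 0.537]
contact_force: [0.5, -0.1, -2.7]
grip_width: 0.0108
(0.47, 0.2, 0.45) -> [ 0.085 -0.016  0.092]
(0.556, -0.07, 0.45) -> [ 0.339 -0.017  0.218]
now [0.392  0.298  0.4335] tool z az -8.79 down -1.0 q [ 0.49 -0.03  1.57  0.    1.59  0.65] w 0.0108 F [ 0.5 -0.1 -2.7] t 4.75
6686 [-0.04655733  0.12463134 -0.03770897] [0.04295955 0.2267898  0.03859015]
bar 3603 ((-2.8273353576660156, 2.0290184020996094), (86.9703369140625, 41.317081451416016), 18.556541442871094) 0.1246313399447427
all ((-1.7919692993164062, 0.4244956970214844), (76.2989273071289, 89.50296020507812), 89.97783660888672)
```

View pics/w2.png

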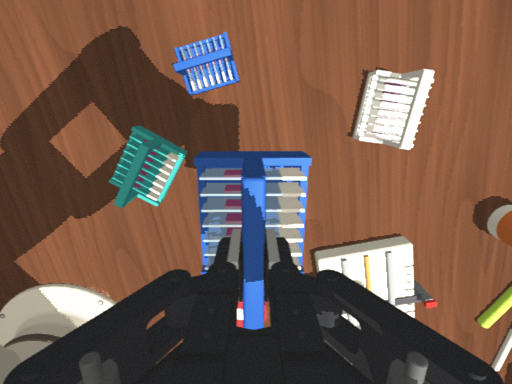

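Rack held square (within 0.1°); its centre is 2 mm off the grasp. Lift to 0.5, cross over the head, turn 11.3°.

```bash
python3 -c "
from h import *
go((.42,.2,.5),(.555,-.072,.5))"
python3 -m pendant '[[[0,0,0,0,-0.04,0,1],[0,-2,0,0.03,-0.067,0.02,1],[0,-4,0,0.07,-0.067,0.045,1],[0,-6,0,0.12,-0.067,0.075,1],[0,-8,0,0.17,-0.067,0.11,1],[0,-10,0,0.22,-0.067,0.14,1],[0,-11.3,0,0.27,-0.067,0.17,1],[0,-11.3,0,0.31,-0.067,0.2,1],[0,-11.3,0,0.341,-0.067,0.217,1],[0,-11.3,0,0.341,-0.067,0.217,1]]]'
python3 - <<'E'
from h import *
go((.555,-.072,.5),(.555,-.072,.274))
p,d,W=cloud("wrist");save("w3",p)
P,M=pose();T=(W-P)@M
h=cv2.cvtColor(p,cv2.COLOR_RGB2HSV);b=(h[...,0]>100)&(h[...,0]<130)&(h[...,1]>100)
m=b&(T[...,1]>.12)&(T[...,1]<.26)&(np.hypot(T[...,0],T[...,2])<.1)
q=T[m];print("rack tool",q.max(0),cv2.minAreaRect((q[:,[0,2]]*1000).astype(np.float32)))
Z=W[...,2]
r=(abs(Z-.054)<.004)&(abs(W[...,0]-.556)<.057)&(abs(W[...,1]+.07)<.065);q=W[r];print("rim",len(q),cv2.minAreaRect((q[:,:2]*1000).astype(np.float32)),np.percentile(q,[1,99],axis=0))
E
```

```text
(0.42, 0.2, 0.5) -> [ 0.092 -0.069  0.043]
(0.555, -0.072, 0.5) -> [ 0.341 -0.069  0.218]
now [0.3919 0.298  0.4309] tool z az -8.79 down -1.0 q [ 0.49 -0.03  1.58  0.    1.59  0.65] w 0.0106 F [ 0.2 -0.3 -2.8] t 4.8
t: 6.05
position: [0.5549, -0.0745, 0.4949]
orientation: [0.511, -0.51, 0.491, -0.489]
contact_force: [0.4, 0.8, -2.4]
grip_width: 0.0107
(0.555, -0.072, 0.5) -> [-0.003 -0.005  0.   ]
(0.555, -0.072, 0.274) -> [-0.002  0.221  0.   ]
now [ 0.5549 -0.0745  0.4949] tool z az 2.35 down -1.0 q [-0.27  0.11  1.31  0.    1.73 -0.31] w 0.0107 F [ 0.4  0.8 -2.4] t 6.05
rack tool [0.04447536 0.22656774 0.03863003] ((-0.15203857421875, 0.30660247802734375), (76.58760833740234, 89.25116729736328), 89.82884979248047)
rim 363 ((554.8743896484375, -36.94706726074219), (100.0469970703125, 48.816463470458984), 2.4846577644348145) [[ 0.50502787 -0.06160761  0.05031134]
 [ 0.60532325 -0.01071441  0.05523269]]
```

View pics/w3.png

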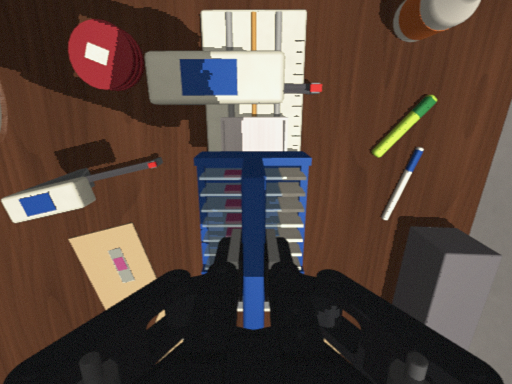

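```bash
python3 -c "
from h import *
P,M=pose();e=imaging.get_calibration('wrist')['eye'];print(M.T@(np.array(e)-P))
go((.555,-.071,.274))"
```

```text
[-0.07826619  0.03141427  0.00024254]
(0.555, -0.071, 0.274) -> [-0.002  0.222  0.001]
now [ 0.5545 -0.0732  0.4955] tool z az 2.42 down -1.0 q [-0.27  0.1   1.31  0.    1.73 -0.31] w 0.0106 F [ 0.5 -0.4 -2.9] t 6.1
```

```bash
python3 -m pendant '[[[0,0,0,-0.002,0.05,0.001,1],[0,0,0,-0.002,0.1,0.001,1],[0,0,0,-0.002,0.15,0.001,1],[0,0,0,-0.002,0.18,0.001,1],[0,0,0,-0.002,0.195,0.001,1],[0,0,0,-0.002,0.2,0.001,1],[0,0,0,-0.002,0.2,0.001,1]]]'
python3 - <<'E'
from h import *
go((.555,-.071,.274))
p,d,W=cloud("wrist");save("w4",p)
P,M=pose();T=(W-P)@M
h=cv2.cvtColor(p,cv2.COLOR_RGB2HSV);b=(h[...,0]>100)&(h[...,0]<130)&(h[...,1]>100)
m=b&(T[...,1]>.2)&(T[...,1]<.26)&(np.hypot(T[...,0],T[...,2])<.1)
q=W[m];print("rack low",len(q),np.percentile(q,[.5,99.5],axis=0))
r=(h[...,1]<60)&(abs(W[...,2]-.054)<.004)&(abs(W[...,0]-.556)<.055)&(abs(W[...,1]+.07)<.065);q=W[r];print("rim",len(q),np.percentile(q,[.5,99.5],axis=0))
E
```

```text
t: 6.98
position: [0.5555, -0.0704, 0.2962]
orientation: [0.511, -0.51, 0.49, -0.489]
contact_force: [0.3, 0.9, -1.7]
grip_width: 0.0105
(0.555, -0.071, 0.274) -> [ 0.001  0.022 -0.001]
now [ 0.5555 -0.0704  0.2962] tool z az 2.43 down -1.0 q [-0.26  0.18  1.63  0.    1.34 -0.31] w 0.0105 F [ 0.3  0.9 -1.7] t 6.975
rack low 2927 [[ 0.51623094 -0.11059179  0.07103415]
 [ 0.59395661 -0.0227324   0.0954329 ]]
rim 2020 [[ 0.5043212  -0.12672644  0.05014932]
 [ 0.60767128 -0.0108053   0.05496286]]
```

View pics/w4.png

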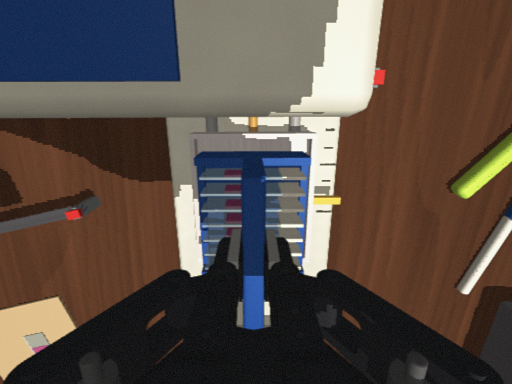

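The rack sits centred over the tray with about 8 mm on every side. Lowering slowly.

```bash
python3 -m pendant '[[[0,0,0,0,0.008,0,1],[0,0,0,0,0.014,0,1],[0,0,0,0,0.017,0,1],[0,0,0,0,0.019,0,1],[0,0,0,0,0.021,0,1],[0,0,0,0,0.022,0,1],[0,0,0,0,0.0225,0,1],[0,0,0,0,0.0225,0,1]]]'
```

```text
t: 8.02
position: [0.5556, -0.0704, 0.2742]
orientation: [0.512, -0.509, 0.49, -0.489]
contact_force: [-0.5, 0.4, -0.2]
grip_width: 0.011
```

```bash
python3 -m pendant '[[[0,0,0,0,0.0005,0,1],[0,0,0,0,0.001,0,1],[0,0,0,0,0.001,0,1]]]'
```

```text
t: 8.4
position: [0.5555, -0.0704, 0.274]
orientation: [0.512, -0.509, 0.489, -0.489]
contact_force: [-6.4, 2.0, 10.9]
grip_width: 0.0108
```

Contact made at 11 N. Releasing and lifting.

```bash
python3 -m pendant '[[[0,0,0,0,0,0,0.4],[0,0,0,0,0,0,0],[0,0,0,0,0,0,-0.2],[0,0,0,0,0,0,-0.2],[0,0,0,0,-0.03,0,-0.2],[0,0,0,0,-0.08,0,-0.2],[0,0,0,0,-0.14,0,-0.2],[0,0,0,0,-0.2,0,-0.2],[0,0,0,0,-0.2,0,-0.2]]]'
python3 - <<'E'
from h import *
p,d,W=cloud("wrist");save("w5",p)
h=cv2.cvtColor(p,cv2.COLOR_RGB2HSV);b=(h[...,0]>100)&(h[...,0]<130)&(h[...,1]>100)&(abs(W[...,0]-.556)<.06)&(abs(W[...,1]+.07)<.06)
for lo,hi in((.1,.14),(.03,.1)):
    q=W[b&(W[...,2]>lo)&(W[...,2]<hi)];print(len(q),cv2.minAreaRect((q[:,:2]*1000).astype(np.float32)),np.percentile(q[:,2],[1,50,99]))
q=W[b&(W[...,2]>.11)&(W[...,2]<.14)];A=np.c_[q[:,:2],np.ones(len(q))];print("bar slopes",np.linalg.lstsq(A,q[:,2],rcond=None)[0])
go()
p,d,W=cloud("top");np.savez("top2",p=p,W=W);h=cv2.cvtColor(p,cv2.COLOR_RGB2HSV).astype(int)
m=(h[...,0]<20)&(h[...,1]>150)&(abs(W[...,2]-.167)<.01)&(np.hypot(W[...,0]-.564,W[...,1]+.276)<.08);q=W[m];print("sleeve",len(q),q.mean(0) if len(q) else 0)
E
```

```text
t: 9.52
position: [0.555, -0.0708, 0.479]
orientation: [0.513, -0.508, 0.487, -0.491]
contact_force: [0.4, 0.7, -0.9]
grip_width: 0.0514
655 ((556.1666870117188, -68.45367431640625), (11.198250770568848, 88.7447280883789), 2.134751558303833) [0.1041607  0.12122758 0.12284197]
1589 ((553.7080688476562, -73.10067749023438), (77.74667358398438, 97.89598846435547), 2.5208942890167236) [0.04400729 0.05885461 0.07440202]
bar slopes [-0.01429159 -0.00845748  0.12852219]
now [ 0.5551 -0.0709  0.476 ] tool z az 2.43 down -1.0 q [-0.27  0.1   1.35  0.    1.69 -0.31] w 0.0511 F [ 0.6  1.  -0.8] t 9.575
sleeve 0 0
```

View pics/w5.png

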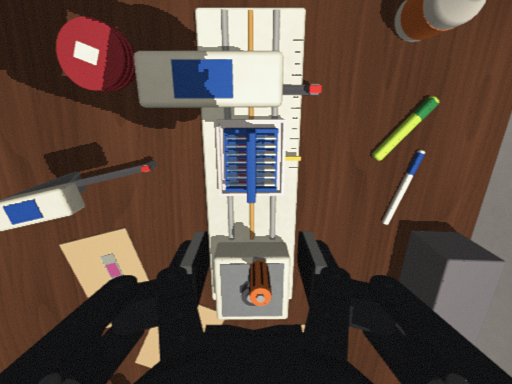

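```bash
python3 -m pendant '[[[0,0,0,0.06,-0.01,0,-0.2],[0,0,0,0.12,-0.01,0,-0.2],[0,0,0,0.12,-0.01,0,-0.2],[0,0,0,0.12,-0.01,0,-0.2]]]'
python3 - <<'E'
from h import *
p,d,W=cloud("wrist");save("w6",p);np.savez("w6",p=p,W=W)
h=cv2.cvtColor(p,cv2.COLOR_RGB2HSV).astype(int);Z=W[...,2]
th=np.radians(2.5);ex=np.array([np.cos(th),np.sin(th)]);ey=np.array([-np.sin(th),np.cos(th)])
G=np.array([.5641,-.2757])
def rd(q): return np.stack([(q[...,:2]-G)@ex,(q[...,:2]-G)@ey],-1)
Q=rd(W)
def rep(n,m):
    v,u=np.where(m);q=W[m];
    if len(q)==0: print(n,0);return
    r=Q[m];print(n,len(q),"px",u.min(),u.max(),v.min(),v.max(),"w",np.round(np.median(q,0),4),"reader from gear",np.round(np.median(r,0),4),np.round(r.min(0),4),np.round(r.max(0),4))
near=np.hypot(W[...,0]-.564,W[...,1]+.276)<.09
m=near&(h[...,0]<20)&(h[...,1]>120)&(Z>.155)&(Z<.175);rep("sleeve top",m)
q=W[m]; print(cv2.minEnclosingCircle((q[:,:2]*1000).astype(np.float32)))
rep("pointer",(h[...,0]>18)&(h[...,0]<35)&(h[...,1]>140)&(abs(Z-.046)<.01)&(abs(W[...,0]-.62)<.03)&(abs(W[...,1]+.07)<.04))
rep("mark",((h[...,0]<8)|(h[...,0]>172))&(h[...,1]>140)&(abs(Z-.046)<.015)&(abs(W[...,0]-.64)<.04)&(abs(W[...,1]-.03)<.04))
rep("gear",near&(abs(Z-.086)<.005));q=W[near&(abs(Z-.086)<.005)];print(cv2.minAreaRect((q[:,:2]*1000).astype(np.float32)))
rep("hub",near&(Z>.1)&(h[...,1]<60)&(Z<.16))
go()
E
```

```text
t: 10.12
position: [0.5603, -0.1908, 0.4826]
orientation: [0.511, -0.509, 0.49, -0.489]
contact_force: [-0.2, 0.1, -0.4]
grip_width: 0.0514
sleeve top 416 px 251 274 193 218 w [ 0.5727 -0.2187  0.1661] reader from gear [0.0113 0.0568] [-0.0023  0.0396] [0.0241 0.067 ]
((573.1134033203125, -221.65855407714844), 14.213906288146973)
pointer 77 px 291 307 71 75 w [ 0.6191 -0.067   0.0492] reader from gear [0.064 0.206] [0.0529 0.2032] [0.0753 0.2086]
mark 0
gear 4578 px 213 295 181 255 w [ 0.5549 -0.2769  0.0855] reader from gear [-0.0087 -0.0014] [-0.0576 -0.0592] [0.0611 0.0631]
((565.805419921875, -273.6326904296875), (118.73189544677734, 122.28462219238281), 2.4745593070983887)
hub 191 px 243 274 184 236 w [ 0.5667 -0.2744  0.102 ] reader from gear [0.0028 0.0012] [-0.0143 -0.0164] [0.025  0.0643]
now [ 0.5603 -0.1902  0.4831] tool z az 2.45 down -1.0 q [-0.46  0.17  1.26  0.    1.71 -0.5 ] w 0.0512 F [-0.2  0.5 -0. ] t 10.175
```

View pics/w6.png

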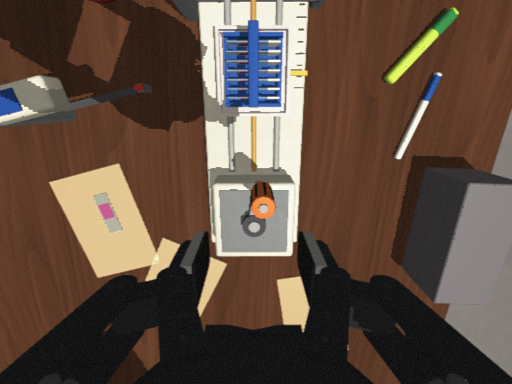

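```bash
python3 -c "
from h import *
go((.5725,-.2215,.36),(.5725,-.2215,.29))"
```

```text
(0.5725, -0.2215, 0.36) -> [0.032 0.123 0.011]
(0.5725, -0.2215, 0.29) -> [0.032 0.193 0.011]
now [ 0.5603 -0.1902  0.4831] tool z az 2.45 down -1.0 q [-0.46  0.17  1.26  0.    1.71 -0.5 ] w 0.0512 F [-0.2  0.5 -0. ] t 10.175
```

```bash
python3 -m pendant '[[[0,0,0,0.032,0,0.011,-0.2],[0,0,0,0.032,0.05,0.011,-0.2],[0,0,0,0.032,0.1,0.011,-0.2],[0,0,0,0.032,0.14,0.011,-0.2],[0,0,0,0.032,0.17,0.011,-0.2],[0,0,0,0.032,0.19,0.011,-0.2],[0,0,0,0.032,0.193,0.011,-0.2],[0,0,0,0.032,0.193,0.011,-0.2]]]'
python3 -m pendant '[[[0,0,0,0,0,0,0.2],[0,0,0,0,0,0,0.6],[0,0,0,0,0,0,1],[0,0,0,0,0,0,1]]]'
python3 -c "
from h import *
go()"
```

```text
t: 11.18
position: [0.5731, -0.2204, 0.2907]
orientation: [0.512, -0.51, 0.489, -0.489]
contact_force: [0.4, -0.5, -0.1]
grip_width: 0.0513
t: 11.68
position: [0.5732, -0.2203, 0.292]
orientation: [0.512, -0.509, 0.489, -0.489]
contact_force: [-1.1, 2.3, 7.5]
grip_width: 0.0265
now [ 0.5732 -0.2203  0.292 ] tool z az 2.51 down -1.0 q [-0.49  0.29  1.5   0.    1.35 -0.54] w 0.0265 F [-1.1  2.3  7.5] t 11.675
```

```bash
cat >> h.py <<'E'
def circ(phi0,n,step):
    for k in range(1,n+1):
        f=phi0+np.radians(step)*k
        print("x %.4f z %.4f"%(-.055*(np.sin(f)-np.sin(phi0)),-.055*(np.cos(f)-np.cos(phi0))))
    print("end",f)
E
python3 -c "
from h import *
circ(1.765,5,15)"
```

```text
x 0.0046 z 0.0136
x 0.0125 z 0.0256
x 0.0233 z 0.0351
x 0.0362 z 0.0414
x 0.0503 z 0.0443
end 3.073996938995747
```

```bash
python3 -m pendant '[[[0,0,0,0.005,0,0.0136,1],[0,0,0,0.0125,0,0.0256,1],[0,0,0,0.0233,0,0.0351,1],[0,0,0,0.0362,0,0.0414,1],[0,0,0,0.0503,0,0.0443,1],[0,0,0,0.0503,0,0.0443,1]]]'
python3 - <<'E'
from h import *
go()
p,d,W=cloud("top");np.savez("top3",p=p,W=W);save("top3",p)
h=cv2.cvtColor(p,cv2.COLOR_RGB2HSV).astype(int);Z=W[...,2]
def rep(n,m): q=W[m];v,u=np.where(m);print(n,len(q),np.round(np.median(q,0),4) if len(q) else "",u.mean(),v.mean())
rep("pointer",(h[...,0]>18)&(h[...,0]<35)&(h[...,1]>120)&(Z>.035)&(Z<.06)&(abs(W[...,0]-.622)<.02)&(abs(W[...,1]+.05)<.06))
rep("mark",((h[...,0]<8)|(h[...,0]>172))&(h[...,1]>140)&(abs(Z-.046)<.015)&(abs(W[...,0]-.64)<.04)&(abs(W[...,1]-.03)<.04))
E
```

```text
t: 12.42
position: [0.6195, -0.2696, 0.2921]
orientation: [0.512, -0.51, 0.489, -0.489]
contact_force: [-2.9, -6.2, -2.9]
grip_width: 0.0268
now [ 0.6195 -0.2696  0.2921] tool z az 2.46 down -1.0 q [-0.53  0.41  1.33  0.    1.39 -0.57] w 0.0268 F [-2.9 -6.2 -2.9] t 12.425
pointer 18 [ 0.6208 -0.0532  0.0487] 311.22222222222223 125.05555555555556
mark 26 [0.6391 0.0306 0.0473] 277.5 117.76923076923077
```

```bash
cat >> h.py <<'E'
def crank(A,n,step):
    P,M=pose();th=np.radians(2.5);ex=np.array([np.cos(th),np.sin(th)]);ey=np.array([-np.sin(th),np.cos(th)])
    o=P[:2]-A;f0=np.arctan2(o@ey,-(o@ex));print("phi",f0,"r",np.hypot(*o),"F",np.round(ctrl.state()["contact_force"],1))
    for k in range(1,n+1):
        f=f0+np.radians(step)*k;w=np.r_[np.array(A)+.055*(-np.cos(f)*ex+np.sin(f)*ey),P[2]]
        d=delta(w);print("%.4f,%.4f"%(d[0],d[2]),end=" | ")
    print()
E
python3 -c "
from h import *
crank((.5649,-.2757),10,22)"
```

```text
phi 3.071789823393508 r 0.05491990662599801 F [-2.7 -6.1 -3.4]
0.0208,-0.0025 | 0.0392,-0.0126 | 0.0524,-0.0289 | 0.0586,-0.0490 | 0.0567,-0.0699 | 0.0472,-0.0886 | 0.0314,-0.1024 | 0.0115,-0.1092 | -0.0094,-0.1082 | -0.0284,-0.0993 |
```

```bash
python3 -m pendant '[[[0,0,0,0.0208,0,-0.0025,1],[0,0,0,0.0392,0,-0.0126,1],[0,0,0,0.0524,0,-0.0289,1],[0,0,0,0.0586,0,-0.049,1],[0,0,0,0.0567,0,-0.07,1],[0,0,0,0.0472,0,-0.0886,1],[0,0,0,0.0314,0,-0.1024,1],[0,0,0,0.0115,0,-0.1092,1],[0,0,0,-0.0094,0,-0.1082,1],[0,0,0,-0.0284,0,-0.0993,1]]]'
python3 - <<'E'
from h import *
go()
crank((.5649,-.2757),10,22)
p,d,W=cloud("top");np.savez("top4",p=p,W=W);save("top4",p)
h=cv2.cvtColor(p,cv2.COLOR_RGB2HSV).astype(int);Z=W[...,2]
m=(h[...,0]>18)&(h[...,0]<35)&(h[...,1]>120)&(Z>.035)&(Z<.06)&(abs(W[...,0]-.622)<.02)&(abs(W[...,1]+.02)<.09)
print("pointer",m.sum(),np.median(W[m],0))
E
```

```text
t: 13.72
position: [0.5182, -0.2452, 0.2922]
orientation: [0.511, -0.51, 0.489, -0.489]
contact_force: [3.3, -10.3, -9.2]
grip_width: 0.0268
now [ 0.5182 -0.2452  0.2922] tool z az 2.42 down -1.0 q [-0.58  0.21  1.6   0.    1.33 -0.62] w 0.0268 F [  3.3 -10.3  -9.2] t 13.725
phi 0.6222330641854438 r 0.055815915276628776 F [  3.3 -10.3  -9.2]
-0.0140,0.0159 | -0.0216,0.0354 | -0.0214,0.0564 | -0.0134,0.0758 | 0.0014,0.0908 | 0.0206,0.0991 | 0.0416,0.0996 | 0.0613,0.0923 | 0.0767,0.0781 | 0.0857,0.0591 | 
pointer 13 [ 0.61940806 -0.01554464  0.04873941]
```

```bash
python3 -m pendant '[[[0,0,0,-0.014,0,0.0159,1],[0,0,0,-0.0216,0,0.0354,1],[0,0,0,-0.0214,0,0.0564,1],[0,0,0,-0.0134,0,0.0758,1],[0,0,0,0.0014,0,0.0908,1],[0,0,0,0.0206,0,0.0991,1],[0,0,0,0.0416,0,0.0996,1],[0,0,0,0.0613,0,0.0923,1],[0,0,0,0.0767,0,0.0781,1],[0,0,0,0.0767,0,0.0781,1]]]'
python3 - <<'E'
from h import *
go()
crank((.5649,-.2757),5,15)
p,d,W=cloud("top");np.savez("top5",p=p,W=W);save("top5",p)
h=cv2.cvtColor(p,cv2.COLOR_RGB2HSV).astype(int);Z=W[...,2]
m=(h[...,0]>18)&(h[...,0]<35)&(h[...,1]>120)&(Z>.035)&(Z<.06)&(abs(W[...,0]-.622)<.02)&(abs(W[...,1]+.02)<.09)
v,u=np.where(m);print("pointer",m.sum(),np.median(W[m],0),u.mean(),v.mean(),v.min(),v.max())
m=((h[...,0]<8)|(h[...,0]>172))&(h[...,1]>140)&(abs(Z-.046)<.015)&(abs(W[...,0]-.64)<.04)&(abs(W[...,1]-.03)<.04)
v,u=np.where(m);print("mark",m.sum(),np.median(W[m],0),u.mean(),v.mean(),u.min(),u.max(),v.min(),v.max())
cv2.imwrite("pics/c5.png",cv2.cvtColor(cv2.resize(p[100:200,220:340],None,fx=6,fy=6,interpolation=cv2.INTER_CUBIC),cv2.COLOR_RGB2BGR))
E
```

```text
t: 15.02
position: [0.5995, -0.3177, 0.2921]
orientation: [0.511, -0.51, 0.49, -0.489]
contact_force: [-8.3, 1.9, -1.8]
grip_width: 0.0264
now [ 0.5995 -0.3177  0.2921] tool z az 2.42 down -1.0 q [-0.6   0.42  1.32  0.    1.4  -0.64] w 0.0264 F [-8.3  1.9 -1.8] t 15.025
phi -2.2170854681105707 r 0.05442684723579135 F [-8.3  1.9 -1.8]
0.0076,-0.0121 | 0.0112,-0.0260 | 0.0111,-0.0404 | 0.0073,-0.0542 | 0.0000,-0.0666 |
  return _methods._mean(a, axis=axis, dtype=dtype,
  ret = um.true_divide(
<stdin>:7: RuntimeWarning: Mean of empty slice.
  ret = ret.dtype.type(ret / rcount)
Traceback (most recent call last):
ValueError: zero-size array to reduction operation minimum which has no identity
```

```bash
python3 -m pendant '[[[0,0,0,0.0076,0,-0.0121,1],[0,0,0,0.0112,0,-0.026,1],[0,0,0,0.0111,0,-0.0404,1],[0,0,0,0.008,0,-0.0525,1],[0,0,0,0.008,0,-0.0525,1],[0,0,0,0.008,0,-0.0525,1],[0,0,0,0.008,0,-0.0525,1]]]'
python3 -c "
from h import *
go();crank((.5649,-.2757),2,5)
go((.555,-.09,.48))"
```

```text
t: 15.95
position: [0.5475, -0.3273, 0.2921]
orientation: [0.512, -0.509, 0.49, -0.488]
contact_force: [-2.2, 9.1, -0.0]
grip_width: 0.0266
now [ 0.5475 -0.3273  0.2921] tool z az 2.45 down -1.0 q [-0.66  0.34  1.44  0.    1.37 -0.7 ] w 0.0266 F [-2.2  9.1 -0. ] t 15.95
phi -1.2010044734448342 r 0.05444146749954455 F [-2.2  9.1 -0. ]
-0.0014,-0.0046 | -0.0037,-0.0088 | 
(0.555, -0.09, 0.48) -> [-0.238 -0.187  0.018]
now [ 0.5475 -0.3273  0.2921] tool z az 2.45 down -1.0 q [-0.66  0.34  1.44  0.    1.37 -0.7 ] w 0.0266 F [-2.2  9.1 -0. ] t 15.95
```

```bash
python3 -m pendant '[[[0,0,0,0,0,0,0.3],[0,0,0,0,0,0,-0.2],[0,0,0,0,0,0,-0.2],[0,0,0,0,-0.05,0,-0.2],[0,0,0,0,-0.11,0,-0.2],[0,0,0,-0.06,-0.16,0,-0.2],[0,0,0,-0.12,-0.187,0.01,-0.2],[0,0,0,-0.18,-0.187,0.018,-0.2],[0,0,0,-0.238,-0.187,0.018,-0.2],[0,0,0,-0.238,-0.187,0.018,-0.2]]]'
cat > look.py <<'E'
from h import *
import sys
go();n=sys.argv[1]
p,d,W=cloud("wrist");save(n,p);np.savez(n,p=p,W=W)
h=cv2.cvtColor(p,cv2.COLOR_RGB2HSV).astype(int);Z=W[...,2]
c=imaging.get_calibration("wrist");K=np.array(c["mtx"]);q=c["rotation"];Rm=R.from_quat([q[1],q[2],q[3],q[0]]).as_matrix();e=np.array(c["eye"])
th=np.radians(2.5);ex=np.array([np.cos(th),np.sin(th)]);ey=np.array([-np.sin(th),np.cos(th)])
near=(abs(W[...,0]-.63)<.05)&(abs(W[...,1]-.03)<.05)
for nm,m in(("pointer",(h[...,0]>18)&(h[...,0]<35)&(h[...,1]>140)&near),("mark",((h[...,0]<8)|(h[...,0]>172))&(h[...,1]>140)&near)):
    v,u=np.where(m)
    if not len(v): print(nm,0);continue
    def ray(u,v):
        r=Rm@np.linalg.inv(K)@[u,v,1];return (e+r*(.046-e[2])/r[2])
    w=W[m]@np.r_[[ex[:2]],[ey]].T if 0 else W[m][:,:2]@np.array([ex,ey]).T
    print(nm,len(v),"px",u.min(),u.max(),v.min(),v.max(),"z",np.median(W[m][:,2]).round(4),"reader y depth med/min/max",np.round([np.median(w[:,1]),w[:,1].min(),w[:,1].max()],4),"ray(z=.046)",round(float(ray(u.mean(),v.mean())[:2]@ey),4),"mid",round(float(ray(u.mean(),(v.min()+v.max())/2)[:2]@ey),4))
cv2.imwrite(f"pics/{n}c.png",cv2.cvtColor(cv2.resize(p[30:180,180:380],None,fx=4,fy=4,interpolation=cv2.INTER_CUBIC),cv2.COLOR_RGB2BGR))
E
python3 look.py w7
```

```text
t: 17.2
position: [0.5549, -0.0864, 0.4811]
orientation: [0.513, -0.51, 0.489, -0.488]
contact_force: [-0.2, -0.7, -0.2]
grip_width: 0.0514
now [ 0.5549 -0.0864  0.4811] tool z az 2.65 down -1.0 q [-0.29  0.11  1.33  0.    1.7  -0.34] w 0.0514 F [-0.2 -0.7 -0.2] t 17.2
pointer 92 px 291 307 77 82 z 0.0491 reader y depth med/min/max [ 0.0021 -0.0006  0.0077] ray(z=.046) 0.0021 mid 0.0023
mark 110 px 312 325 74 83 z 0.0483 reader y depth med/min/max [ 0.0047 -0.0005  0.0149] ray(z=.046) 0.0036 mid 0.0036
```

View pics/w7c.png

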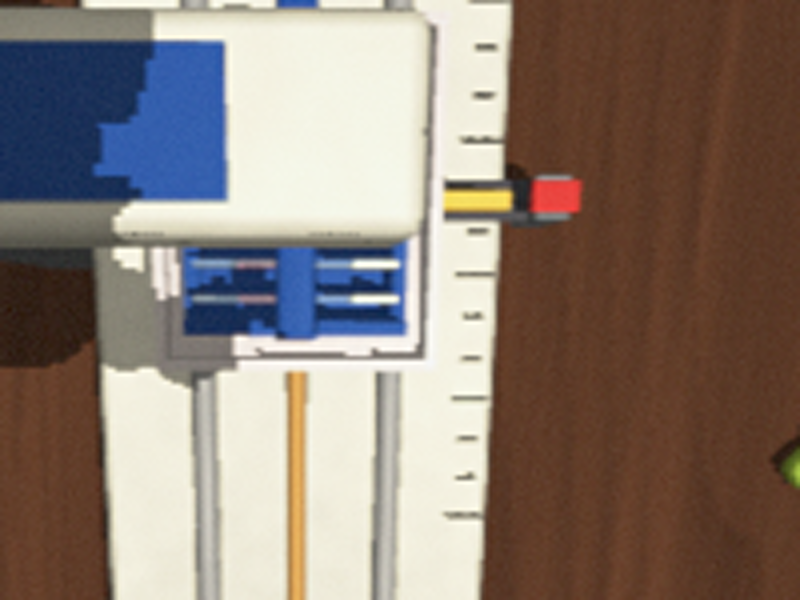

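Pointer (rows 77–82) stands about 1.4 mm short of the mark (rows 74–83); the rack sits flat in the tray. Regrasp the sleeve and turn it about 8° more.

```bash
python3 -c "
from h import *
go((.5475,-.3273,.40),(.5475,-.3273,.292))"
```

```text
(0.5475, -0.3273, 0.4) -> [ 0.24   0.08  -0.019]
(0.5475, -0.3273, 0.292) -> [ 0.241  0.188 -0.019]
now [ 0.5551 -0.087   0.4808] tool z az 2.62 down -1.0 q [-0.29  0.11  1.33  0.    1.7  -0.34] w 0.0512 F [0.5 0.2 0.5] t 17.25
```

```bash
python3 -m pendant '[[[0,0,0,0.06,0.02,-0.005,-0.2],[0,0,0,0.12,0.04,-0.01,-0.2],[0,0,0,0.18,0.06,-0.015,-0.2],[0,0,0,0.241,0.08,-0.019,-0.2],[0,0,0,0.241,0.08,-0.019,-0.2],[0,0,0,0.241,0.12,-0.019,-0.2],[0,0,0,0.241,0.16,-0.019,-0.2],[0,0,0,0.241,0.188,-0.019,-0.2],[0,0,0,0.241,0.188,-0.019,-0.2],[0,0,0,0.241,0.188,-0.019,-0.2]]]'
python3 -m pendant '[[[0,0,0,0,0,0,0.2],[0,0,0,0,0,0,0.6],[0,0,0,0,0,0,1],[0,0,0,0,0,0,1]]]'
python3 -c "
from h import *
crank((.5649,-.2757),8,2)"
```

```text
t: 18.5
position: [0.5474, -0.3282, 0.2933]
orientation: [0.513, -0.51, 0.489, -0.488]
contact_force: [0.3, 0.6, 0.4]
grip_width: 0.0514
t: 19.0
position: [0.5475, -0.3285, 0.2951]
orientation: [0.513, -0.51, 0.488, -0.489]
contact_force: [-1.2, -0.3, 7.0]
grip_width: 0.027
phi -1.2093302977484828 r 0.05553482238406383 F [-1.2 -0.3  7. ]
-0.0012,-0.0016 | -0.0020,-0.0033 | -0.0028,-0.0051 | -0.0037,-0.0068 | -0.0047,-0.0084 | -0.0057,-0.0101 | -0.0068,-0.0117 | -0.0079,-0.0132 |
```

```bash
python3 -m pendant '[[[0,0,0,-0.002,0,-0.0033,1],[0,0,0,-0.0035,0,-0.006,1],[0,0,0,-0.004,0,-0.0077,1],[0,0,0,-0.004,0,-0.0077,1],[0,0,0,-0.004,0,-0.0077,1]]]'
python3 -c "
from h import *
crank((.5649,-.2757),1,2)"
python3 -m pendant '[[[0,0,0,0,0,0,0.3],[0,0,0,0,0,0,-0.2],[0,0,0,0,0,0,-0.2],[0,0,0,0,-0.05,0,-0.2],[0,0,0,0,-0.11,0,-0.2],[0,0,0,-0.06,-0.16,0,-0.2],[0,0,0,-0.12,-0.187,0.01,-0.2],[0,0,0,-0.18,-0.187,0.02,-0.2],[0,0,0,-0.238,-0.187,0.026,-0.2],[0,0,0,-0.238,-0.187,0.026,-0.2]]]'
python3 -m pendant '[[[0,0,0,0,0,0,-0.2],[0,0,0,0,0,0,-0.2]]]'
python3 look.py w8
```

```text
t: 19.62
position: [0.5397, -0.325, 0.2954]
orientation: [0.513, -0.51, 0.488, -0.489]
contact_force: [2.0, -4.2, -2.8]
grip_width: 0.0266
phi -1.054163666346581 r 0.0553310562007391 F [ 2.  -4.2 -2.8]
-0.0013,-0.0015 | 
t: 20.88
position: [0.5538, -0.0829, 0.4834]
orientation: [0.514, -0.51, 0.486, -0.489]
contact_force: [0.6, 0.2, 0.1]
grip_width: 0.0515
t: 21.12
position: [0.5538, -0.0839, 0.4833]
orientation: [0.513, -0.51, 0.487, -0.489]
contact_force: [-0.1, 0.2, 0.1]
grip_width: 0.0516
now [ 0.5538 -0.0839  0.4833] tool z az 2.76 down -1.0 q [-0.29  0.1   1.33  0.    1.7  -0.34] w 0.0516 F [-0.1  0.2  0.1] t 21.125
pointer 92 px 291 307 77 82 z 0.0492 reader y depth med/min/max [0.0034 0.0006 0.0088] ray(z=.046) 0.0038 mid 0.004
mark 109 px 311 324 75 84 z 0.0485 reader y depth med/min/max [ 0.0047 -0.0006  0.0147] ray(z=.046) 0.0039 mid 0.004
```

View pics/w8c.png

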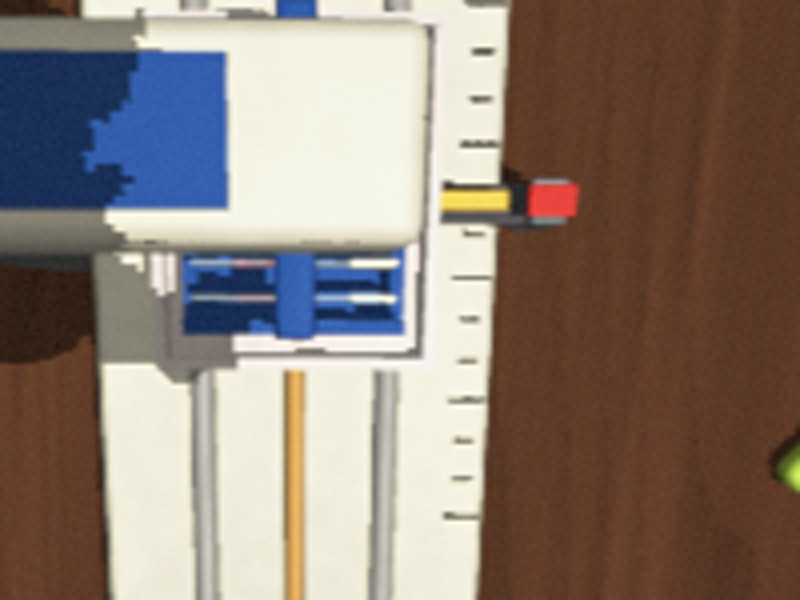

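The pointer and mark now agree within about 0.2 mm (ray estimate 3.8 against 3.9 mm). The gripper is open and clear of everything, so I'm handing in.

```bash
python3 -c "
from h import *
go();print(ctrl.close_job())"
```

```text
now [ 0.5538 -0.0841  0.4832] tool z az 2.73 down -1.0 q [-0.29  0.1   1.33  0.    1.7  -0.34] w 0.0515 F [-0.  -0.5 -0.2] t 21.175
the job is handed in; nothing more can be done
None
```

I set the blue rack down in the tray, turned the crank by its orange sleeve until the pointer stood level with the red mark, let go, and handed the job in at 21.2 s. No verdict was reported.

- **Rack:** After release its bar was about 2.1° to the world y axis against the rail's 2.5°, and the top of the bar was at 0.122 m, the height it has when flat on the tray floor. It touched down at about 11 N. In the last picture it still sits inside the tray rim.
- **Crank:** I made about 1½ turns while holding the sleeve, then let go and looked. The pointer was about 1.4 mm short, so I regripped the sleeve and turned it about 9° more.
- **Pointer:** The last picture gave 3.8 mm for the pointer and 3.9 mm for the mark along the rail, by the ray method. The noisier depth medians disagreed: 3.4 mm against 4.7 mm. I went with the rays and the picture, where the two look level.
- **Other:** At hand-in the gripper was open at z = 0.48 m, with the force reading near zero. I never went near the white rack, and did not re-measure its position at the end. No force reading I took was above about 15 N.

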